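# Let the limes out of the chute dispenser

### The job

Press down the red pad of the rocker on the lime dispenser so that the gate at its other end lifts, and keep it pressed until all three limes have rolled out into the white bowl. Then let the pad come up so the gate closes again. Press in the middle of the pad with the tips of the closed fingers: do not touch, pick up or carry the limes or the bowl, and leave the spice jar and lemon alone.

Things in the scene. Friction and masses are not known exactly. Their poses are not given: they have to be found in the camera images.
- dispenser: Origin: under the middle of the chute, on the worktop. Fixed dispenser of pale wood and aluminium, 0.09 m wide: a wooden foot board, an open chute 54 mm wide and 170 mm long that slopes down 8 degrees towards the dispenser's own -x axis, and a rocker above it along x. Its z axis is up. The chute's mouth is at x=-85 mm, the red pad at x=+122 mm. Its yoke, the tallest part, reaches z=167 mm.
- pad (a point): Middle of the top face of the red ribbed press pad, 34 mm (along the dispenser's x) by 36 mm, on the raised end of the rocker beyond the upper end of the chute, 161 mm above the worktop at rest. Pressed fully, it goes down 36 mm and 5 mm towards the axle, tilting 0.40 rad. A spring resists with 2 N at first to 5 N at the bottom, where it meets a hard stop.
- rocker (a joint): Angle of the rocker about its level axle, which lies 92 mm from the pad: 0 = at rest, gate closed; 0.40 = pad fully down, gate fully lifted. The limes pass under the gate from about 0.25 to 0.30. The spring brings it back to 0 when the pad is let go.
- mouth (a point): Lower end of the chute floor, 78 mm above the worktop, over the rim of the bowl.
- bowl: White bowl, loose, 124 mm across, 61 mm high, below the mouth of the chute. Origin: centre of its underside.
- lime0: Green lime, a ball of 40 mm, about 45 g; origin at its centre. At the start it is lowest, against the gate, in the row of three behind the gate in the chute.
- lime1: Green lime, a ball of 40 mm, about 45 g; origin at its centre. At the start it is the middle one in the row of three behind the gate in the chute.
- lime2: Green lime, a ball of 40 mm, about 45 g; origin at its centre. At the start it is the highest in the row of three behind the gate in the chute.
- spice: Spice jar with red cap, loose bystander, 45 mm across, 106 mm high, beside the dispenser. Origin: centre of its underside.
- lemon: Yellow lemon, loose bystander, 78x55x56 mm. Origin: underside.
Mind the look-alikes: they are no part of the job. What is shaped like the lime2 but pink is not meant. Leave any turquoise look-alike of the lime0 alone.

How it is judged:
On the way, in this order (a step that is already met when the one before it is completed fails the run):
1. the pad is pressed down and the gate begins to lift (rocker past 0.15) (value of joint rocker above 0.15 rad), for 0.1 s.
2. all three limes are in the bowl while the pad is still held down (rocker past 0.2) (horizontal distance between each of lime0, lime1, lime2 and bowl below 0.056 m and z of each of lime0, lime1, lime2 in the frame of bowl below 0.08 m and value of joint rocker above 0.2 rad), for 0.1 s.
At the end, for the whole second after the job is handed in: All three limes lie in the bowl (centres within 56 mm of its axis, less than 80 mm above its underside) at rest (under 0.05 m/s), the bowl stands flat on the worktop and within 100 mm of the mouth (level distance), and the rocker is back at rest with the gate closed (under 0.05 rad) (horizontal distance between each of lime0, lime1, lime2 and bowl below 0.056 m and z of each of lime0, lime1, lime2 in the frame of bowl below 0.08 m and value of joint rocker below 0.05 rad and linear speed of each of lime0, lime1, lime2 below 0.05 m/s and height (world z) of bowl below 0.008 m and angle between bowl's own z axis and vertical below 0.1 rad and horizontal distance between bowl and mouth below 0.1 m); the robot touches nothing.
It fails at once if the pad is let up (rocker under 0.1) with some limes out and others still in the chute (value of joint rocker below 0.1 rad and x of any of lime0, lime1, lime2 in the frame of dispenser below -0.09 m and x of any of lime0, lime1, lime2 in the frame of dispenser above -0.05 m).
It fails at once if the rocker is worked anywhere but at the pad (rocker past 0.15 with the TCP more than 40 mm from the middle of the pad) (value of joint rocker above 0.15 rad and distance between the grasp point and pad above 0.04 m).
It fails at once if the robot touches a lime or the bowl (contact force between any of the arm, the fingers and lime0 above 0.3 N or contact force between any of the arm, the fingers and lime1 above 0.3 N or contact force between any of the arm, the fingers and lime2 above 0.3 N or contact force between any of the arm, the fingers and bowl above 0.3 N).
It fails at once if a lime or the bowl is lifted (lime centre over 145 mm, bowl over 20 mm) (height (world z) of any of lime0, lime1, lime2 above 0.145 m or height (world z) of bowl above 0.02 m).
It fails at once if the spice jar or lemon is moved more than 20 mm (distance of any of spice, lemon from where it was at the start of the episode above 0.02 m).
It also fails if it takes over 32 s, if anything falls off the work surface, if the arm or the gripper's body presses on something with over 40 N, if the wrist force passes 120 N, or if a joint passes its speed limit or range.

### The arm

A 7-joint arm with a two-finger parallel gripper is mounted at the origin on a cart in front of the work surface, level with it; the furniture and walls round the work are solid. World frame = base frame: x ahead of the robot, y to its left, z up, the work surface at z = 0. Lengths are in m, angles in rad, forces in N, time in s.
With the tool pointing down it reaches from about 0.425 to 0.875 m from the base axis. Payload 9.9 kg.
Tool frame: the origin (TCP) lies between the finger pads, 19 mm behind the fingertips; this is the grasp point; z points along the fingers, y is the line along which they close (so a half turn about z gives the same grasp; the last joint's range is limited). The gripper opens to 85 mm and grips with 20 to 120 N. Pads are 22 mm wide; open, the fingers measure 114 mm over their backs; the gripper's body (76 mm by 85 mm) begins 54 mm behind the grasp point. The pads swing forward as they close: fully open they stand 13 mm farther back than shut.
Start: joints at [1.243, 0.576, 0.025, 1.437, -0.015, 1.129, -0.057], TCP at [0.163, -0.655, 0.25] pointing down, gripper open.
Joint ranges: [-2.76, 2.76], [-0.34, 2.15], [-1.52, 1.57], [0.19, 2.46], [-1.09, 4.23], [0.17, 1.99], [-2.82, 2.82]. Speed limits (rad/s): [2.22, 2.22, 3.01, 3.01, 3.14, 3.14, 3.14].

### API

Orientations are given as a unit quaternion [x, y, z, w].
In Python, from plant import r, solver, capture, camera_info, ticket, status gives the robot as it stands. Calls block until the motion is done:
- r.movep(position, orientation): joint-space move of the TCP to a pose.
- r.line_to(position, frame=None, velocity=0.15, max_force=None): straight line of the TCP; frame=None keeps the orientation; velocity is the mean speed in m/s. With max_force (N) it stops when the force on the tool has changed by that much, and returns True; else False.
- r.movej(angles): joint-space move.
- r.gripper_to(opening): opening from 0.0 (shut) to 1.0 (fully open); the grip force is fixed at half the most; returns when the fingers have stopped.
- r.dwell(seconds).
- solver.ik(position, orientation): joint angles nearest the present ones, or None.
- capture(name): name is "scene" or "top" or "wrist"; returns the picture (420x560x3 uint8, red, green, blue); there is no depth.
- camera_info(name): a dict with "camera_matrix" (3x3 intrinsics, pixels), "extrinsics" (4x4, takes a point from world to camera coordinates). Camera axes: x right, y down, z forward; pixel columns grow to the right and rows downward; lengths in m; the calibration is good to about 2 mm. A picture is of the moment at which its call begins: read the wrist's pose just before it. camera_info takes no time and is no camera call; for the wrist camera it gives the pose at the moment of the call.
A pose or a line that the arm cannot do raises r.PlanningError and nothing moves.
- ticket.job_done(): hands the job in; it is judged then, once.
Readings, each from a call of its own:
- status.get_time(): time.
- status.get_q(): joint angles.
- status.get_qd(): joint speeds.
- status.get_joint_efforts(): joint torques, N m.
- status.get_eef_pos(): TCP position.
- status.get_orientation(): TCP orientation.
- status.get_contact_force(): force on the tool from outside, world axes, zero at the start.
- status.get_ft_torque(): the same for the moment, N m.
- status.get_finger_gap(): opening from 0.0 (shut) to 1.0 (fully open).
- status.get_gripper_force(): force on a finger pad.
Only numpy, scipy, OpenCV 4.12 (cv2) and the standard library are available. Lean on these libraries where they do the work, as an engineer would, in place of code of your own. Each camera call takes 0.05 s, during which the arm holds its last target. There are 200 camera calls.

## Working session

There is one attempt and no reset: what is moved stays moved. The work goes in short steps, each a Python script; the robot and the scene stay as the last script left them, time stands still between calls to the robot, and variables do not carry over. Pictures are saved under pics/ and viewed, at most 10 in all, crops included, and the job is handed in when it is done.

```bash
mkdir -p pics; python3 - <<'E'
from plant import *
import cv2
for n in("scene","top"):
    im=capture(n); cv2.imwrite(f"pics/{n}0.png",im[:,:,::-1]); c=camera_info(n); print(n,c["camera_matrix"],c["extrinsics"])
print(status.get_time(),status.get_orientation())
E
```

```text
scene [[450.73706329   0.         281.53446018]
 [  0.         450.73706329 212.59296608]
 [  0.           0.           1.        ]] [[-0.48341861 -0.87534232  0.00907067  0.19279873]
 [-0.4832652   0.25822073 -0.83652663  0.40496493]
 [ 0.72990492 -0.40877608 -0.54785118  0.47629325]
 [ 0.          0.          0.          1.        ]]
top [[387.23779206   0.         272.65381331]
 [  0.         387.23779206 214.16692579]
 [  0.           0.           1.        ]] [[ 0.02785834 -0.9995402  -0.01197106 -0.10093335]
 [-0.98228401 -0.02515331 -0.18570252  0.59416531]
 [ 0.18531602  0.01693235 -0.98253309  0.85011098]
 [ 0.          0.          0.          1.        ]]
0.1 [ 9.92577818e-01  1.21608781e-01 -1.20538963e-04 -7.51439966e-04]
```

View pics/scene0.png

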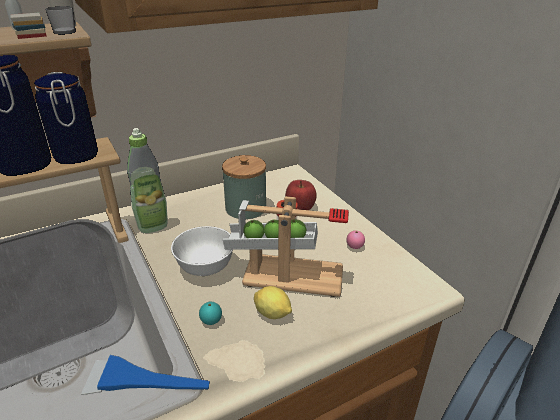

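View pics/top0.png

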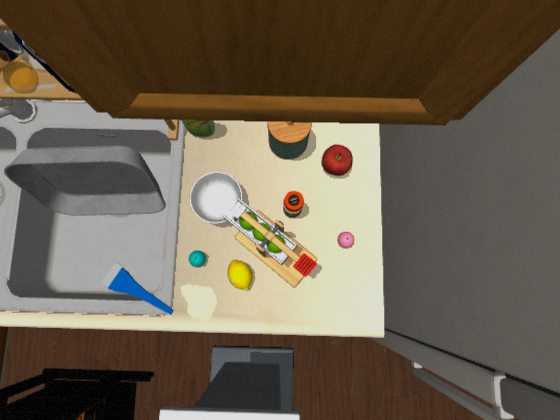

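The top view shows the red ribbed pad at (305,265), with the bowl at (217,198). In the scene view the pad is at (340,215) and the limes are in the chute at about (275,230). Other red items are the apple at top (337,160) and the spice cap at top (293,200). The turquoise ball at top (197,259) and the pink ball at top (346,240) are the look-alikes. Only the ribbed square on the rocker's end fits the pad, so I'll triangulate it and confirm with a crop.

```bash
cat >h.py <<'E'
import numpy as np,cv2
from plant import *
def ray(n,uv):
    c=camera_info(n);K=c["camera_matrix"];T=np.array(c["extrinsics"]);R=T[:3,:3]
    o=-R.T@T[:3,3]; d=R.T@np.linalg.solve(K,[uv[0],uv[1],1]); return o,d/np.linalg.norm(d)
def atz(n,uv,z):
    o,d=ray(n,uv); return o+d*(z-o[2])/d[2]
def tri(a,b):
    A=np.zeros((3,3));y=np.zeros(3)
    for o,d in(a,b):
        P=np.eye(3)-np.outer(d,d);A+=P;y+=P@o
    return np.linalg.solve(A,y)
def proj(n,p):
    c=camera_info(n);T=np.array(c["extrinsics"]);q=c["camera_matrix"]@(T[:3,:3]@p+T[:3,3]);return q[:2]/q[2]
def redblob(im,box):
    x0,y0,x1,y1=box;s=im[y0:y1,x0:x1].astype(int)
    m=((s[...,0]>110)&(s[...,1]<60)&(s[...,2]<60)).astype(np.uint8)
    m=cv2.morphologyEx(m,cv2.MORPH_CLOSE,np.ones((3,3)))
    n,l,st,ce=cv2.connectedComponentsWithStats(m);k=1+np.argmax(st[1:,4])
    pts=np.argwhere(l==k)[:,::-1].astype(np.float32)
    return cv2.minAreaRect(pts+[x0,y0]),ce[k]+[x0,y0],st[k]
E
python3 - <<'E'
from h import *
S=cv2.imread("pics/scene0.png")[:,:,::-1];T=cv2.imread("pics/top0.png")[:,:,::-1]
rs,cs,_=redblob(S,(322,200,360,230));rt,ct,_=redblob(T,(285,245,330,285))
print(rs,cs,rt,ct)
print("tri",tri(ray("scene",cs),ray("top",ct)),"z161",atz("top",ct,.161),atz("scene",cs,.161))
print("bowl rim centre",atz("top",(217,198),.061))
# foot board corners at ~z .015
for uv in((259,211),(316,264),(296,286),(236,238)):print(uv,atz("top",uv,.012))
a=cv2.resize(T[170:300,180:330],None,fx=4,fy=4,interpolation=3)
b=cv2.resize(S[185:305,215:365],None,fx=4,fy=4,interpolation=3)
cv2.imwrite("pics/ct.png",a[:,:,::-1]);cv2.imwrite("pics/cs.png",b[:,:,::-1])
E
```

```text
Traceback (most recent call last):
  File "h.py", line 21, in redblob
    return cv2.minAreaRect(pts+[x0,y0]),ce[k]+[x0,y0],st[k]
           ~~~~~~~~~~~~~~~^^^^^^^^^^^^^
cv2.error: OpenCV(4.12.0) /io/opencv/modules/imgproc/src/convhull.cpp:143: error: (-215:Assertion failed) total >= 0 && (depth == CV_32F || depth == CV_32S) in function 'convexHull'
```

```bash
sed -i 's/minAreaRect(pts+\[x0,y0\])/minAreaRect((pts+[x0,y0]).astype(np.float32))/' h.py
python3 - <<'E'
from h import *
S=cv2.imread("pics/scene0.png")[:,:,::-1];T=cv2.imread("pics/top0.png")[:,:,::-1]
rs,cs,_=redblob(S,(322,200,360,230));rt,ct,_=redblob(T,(285,245,330,285))
print(rs,cs,rt,ct)
print("tri",tri(ray("scene",cs),ray("top",ct)),"z161",atz("top",ct,.161),atz("scene",cs,.161))
print("bowl rim centre",atz("top",(217,198),.061))
for uv in((259,211),(316,264),(296,286),(236,238)):print(uv,atz("top",uv,.012))
a=cv2.resize(T[170:300,180:330],None,fx=4,fy=4,interpolation=2)
b=cv2.resize(S[185:305,215:365],None,fx=4,fy=4,interpolation=2)
cv2.imwrite("pics/ct.png",a[:,:,::-1]);cv2.imwrite("pics/cs.png",b[:,:,::-1])
E
```

```text
((338.2821960449219, 215.17822265625), (18.308683395385742, 11.24392032623291), 5.710593223571777) [338.20095694 215.22966507] ((304.29998779296875, 264.6000061035156), (16.399999618530273, 17.0), 36.869895935058594) [304.55350554 264.53874539]
tri [ 0.47523355 -0.15468198  0.15627816] z161 [ 0.47542942 -0.15372904  0.161     ] [ 0.4690704  -0.15089751  0.161     ]
bowl rim centre [0.63074663 0.04640545 0.061     ]
(259, 211) [ 0.61182316 -0.05052951  0.012     ]
(316, 264) [ 0.48629803 -0.1911817   0.012     ]
(296, 286) [ 0.43329169 -0.14430774  0.012     ]
(236, 238) [0.54369464 0.00296333 0.012     ]
```

View pics/ct.png

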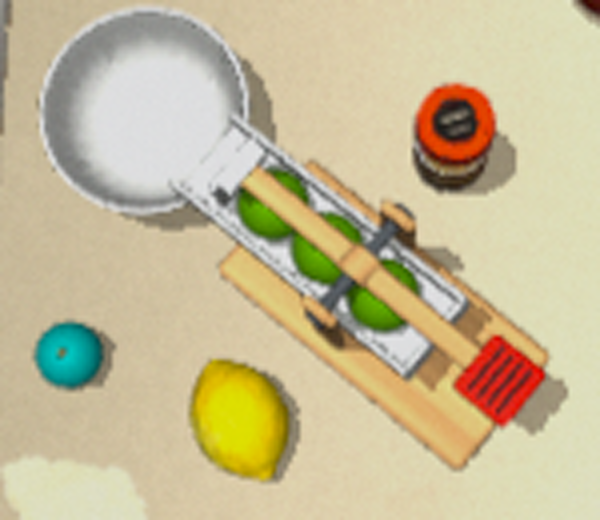

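View pics/cs.png

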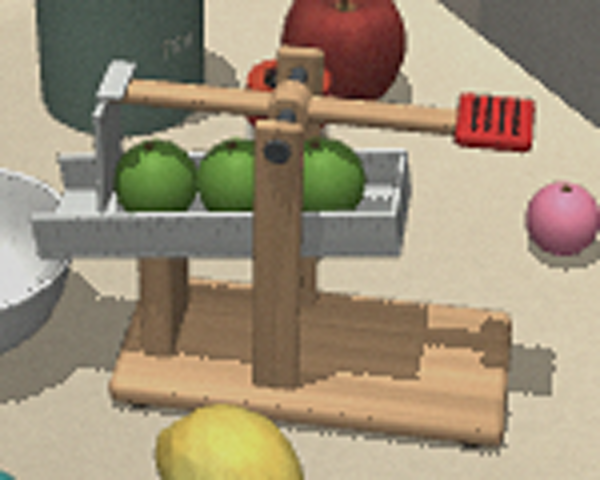

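The crops confirm it: the red ribbed pad is on the rocker's raised end, with the three green limes behind the gate. Before I swing over, I'll check the tall grey cabinet on the right, since the arm starts in front of it. I'll also check the dispenser axis and IK.

```bash
python3 - <<'E'
from h import *
np.set_printoptions(precision=3,suppress=True)
for uv in((385,335),(385,330),(380,125),(175,325)):print(uv,atz("top",uv,0.))
print("mouth",atz("top",(231.25,207.5),.085),"spice top",atz("top",(180+455/4,170+123/4),.106))
for y in(-.3,-.33,-.36,-.40):print(y,[proj("scene",np.array([x,y,0])).round() for x in(.25,.3,.35)])
P=np.array([.4755,-.154,.161]);q=[np.cos(.42),np.sin(.42),0,0]
print("cur",status.get_q())
for z in(.30,.26,.2,.18,.145):print(z,solver.ik(list(P[:2])+[z],q))
for rr in(.3,.35,.38,.4,.43,.45):
  for z in(.3,.4,.5):
    a=-.8;print(rr,z,solver.ik([rr*np.cos(a),rr*np.sin(a),z],[np.cos(.1),np.sin(.1),0,0]))
im=capture("wrist");cv2.imwrite("pics/w0.png",im[:,:,::-1])
E
```

```text
(385, 335) [ 0.327 -0.354  0.   ]
(385, 330) [ 0.338 -0.355  0.   ]
(380, 125) [ 0.849 -0.355  0.   ]
(175, 325) [0.335 0.139 0.   ]
mouth [0.604 0.009 0.085] spice top [ 0.618 -0.132  0.106]
-0.3 [array([475., 332.]), array([453., 313.]), array([433., 296.])]
-0.33 [array([486., 326.]), array([464., 307.]), array([444., 291.])]
-0.36 [array([498., 320.]), array([476., 302.]), array([455., 286.])]
-0.4 [array([513., 312.]), array([490., 295.]), array([470., 279.])]
cur [ 1.243  0.576  0.025  1.438 -0.015  1.129 -0.056]
0.3 [ 0.473  0.28  -0.334  1.802  0.103  1.076 -0.628]
0.26 [ 0.451  0.316 -0.309  1.867  0.115  0.975 -0.639]
0.2 [ 0.418  0.383 -0.273  1.953  0.138  0.824 -0.661]
0.18 [ 0.407  0.408 -0.261  1.978  0.147  0.773 -0.669]
0.145 [ 0.387  0.456 -0.237  2.019  0.165  0.684 -0.686]
0.3 0.3 [ 0.789 -0.053 -0.136  2.193 -0.009  1.001 -0.713]
0.3 0.4 [ 0.838 -0.132 -0.161  1.978 -0.022  1.294 -0.687]
0.3 0.5 [ 0.899 -0.156 -0.198  1.738 -0.031  1.557 -0.667]
0.35 0.3 [ 0.772  0.032 -0.11   2.109  0.004  1.001 -0.711]
0.35 0.4 [ 0.818 -0.044 -0.144  1.903 -0.007  1.283 -0.694]
0.35 0.5 [ 0.859 -0.071 -0.173  1.667 -0.012  1.544 -0.684]
0.38 0.3 [ 0.764  0.082 -0.096  2.054  0.009  1.006 -0.707]
0.38 0.4 [ 0.805  0.007 -0.129  1.853  0.001  1.282 -0.695]
0.38 0.5 [ 0.827 -0.02  -0.146  1.62  -0.003  1.541 -0.689]
0.4 0.3 [ 0.759  0.114 -0.086  2.016  0.012  1.012 -0.703]
0.4 0.4 [ 0.79   0.04  -0.112  1.818  0.005  1.283 -0.695]
0.4 0.5 [ 0.809  0.014 -0.128  1.586  0.002  1.542 -0.69 ]
0.43 0.3 [ 0.75   0.161 -0.07   1.958  0.013  1.024 -0.697]
0.43 0.4 [ 0.769  0.09  -0.087  1.763  0.008  1.289 -0.691]
0.43 0.5 [ 0.784  0.064 -0.102  1.533  0.007  1.545 -0.689]
0.45 0.3 [ 0.742  0.192 -0.057  1.917  0.013  1.033 -0.691]
0.45 0.4 [ 0.757  0.123 -0.071  1.725  0.009  1.294 -0.687]
0.45 0.5 [ 0.769  0.098 -0.085  1.495  0.008  1.549 -0.686]
```

View pics/w0.png

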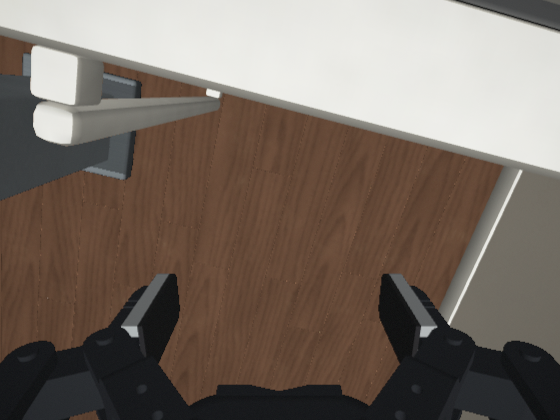

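The wrist camera shows the white fridge front with bar handles just ahead of the tool. Its corner is at about (0.33, −0.355), 0.485 m from the base, so a direct swing would hit it. The measured mouth-to-pad distance is 0.2076 m against the given 0.207 m, so the pad position holds. I'll fold in, turn joint 1 past the corner, then extend over the pad.

```bash
python3 - <<'E'
from h import *
np.set_printoptions(precision=3,suppress=True)
p=np.array(status.get_eef_pos());u=p[:2]/np.linalg.norm(p[:2])
r.gripper_to(0.0)
r.line_to([*(u*.30),.35],velocity=.2)
print(status.get_time(),status.get_contact_force())
q=np.array(status.get_q());q[0]-=1.0;r.movej(list(q))
print(status.get_time(),status.get_eef_pos(),status.get_contact_force())
r.movep([.4755,-.154,.26],[np.cos(.452),np.sin(.452),0,0])
print(status.get_time(),status.get_eef_pos(),status.get_contact_force(),status.get_finger_gap())
a=capture("scene")[120:320,190:400];b=capture("top")[150:310,180:348]
cv2.imwrite("pics/m1.png",np.hstack([cv2.resize(x,(400,400)) for x in(a,b)])[:,:,::-1])
E
```

```text
3.0083 [ 0.303 -0.53  -0.244]
4.2833 [ 0.284 -0.097  0.35 ] [ 0.442 -0.254  0.996]
5.1583 [ 0.474 -0.154  0.26 ] [-0.015 -0.489  0.571] -0.002736174981220722
```

View pics/m1.png

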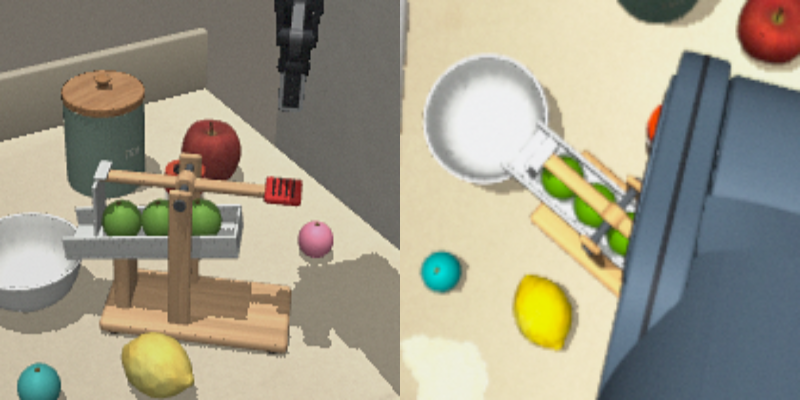

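The closed fingertips hang above the pad: tips at left crop (291,105), pad at (284,190). Now I'll press, limiting the force to catch the hard stop.

```bash
python3 - <<'E'
from h import *
np.set_printoptions(precision=3,suppress=True)
r.line_to([.4755,-.154,.188],velocity=.12)
print(status.get_time(),status.get_contact_force())
d=np.array([.619,.785])
hit=r.line_to([.4755+.005*d[0],-.154+.005*d[1],.142],velocity=.05,max_force=14)
print(hit,status.get_time(),status.get_eef_pos(),status.get_contact_force())
r.dwell(1.5)
print(status.get_time(),status.get_eef_pos(),status.get_contact_force())
a=capture("scene")[120:320,190:400];b=capture("top")[150:310,180:348]
cv2.imwrite("pics/m2.png",np.hstack([cv2.resize(x,(400,400)) for x in(a,b)])[:,:,::-1])
E
```

```text
6.0083 [-0.288 -0.763 -0.036]
True 6.8083 [ 0.479 -0.15   0.146] [-5.217  1.051 19.339]
8.3083 [ 0.479 -0.15   0.147] [-4.22   0.82  16.129]
```

View pics/m2.png

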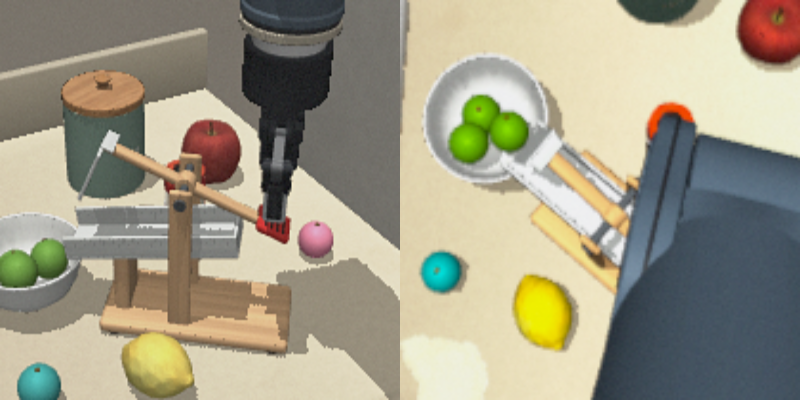

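The pad is fully down and the gate is up. All three limes are in the bowl, at right crop (481,110), (469,143) and (508,131). I'll release straight up.

```bash
python3 - <<'E'
from h import *
r.line_to([.4755,-.154,.26],velocity=.08)
r.dwell(1.0)
print(status.get_time(),status.get_contact_force())
a=capture("scene")[120:320,190:400];b=capture("top")[150:310,180:348]
cv2.imwrite("pics/m3.png",np.hstack([cv2.resize(x,(400,400)) for x in(a,b)])[:,:,::-1])
E
```

```text
10.9833 [ 0.62424624 -0.23899974 -0.30862015]
```

View pics/m3.png

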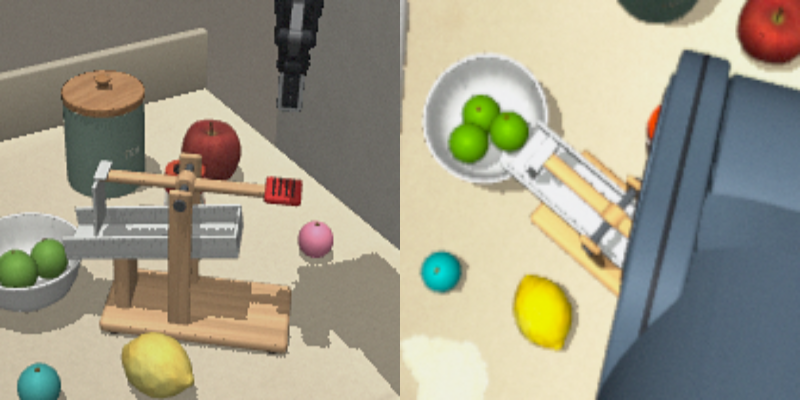

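The rocker is back at rest with the gate closed. The limes lie still in the bowl, and the arm is clear of everything.

```bash
python3 -c "
from plant import *
print(ticket.job_done())"
```

```text
the job is handed in; nothing more can be done
None
```

I pressed the pad until all three limes had rolled into the bowl, then released it so the gate closed, and handed the job in at about 11 s of the 32 s allowed; no verdict was returned.

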